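Stop the tumbler and hold its sprung cover just below the balance point

TASK

I want to look at the hinge spring of the bench tumbler. Switch the tumbler off first: with the cover still shut, press the wide stop button on the control box fully down and let it come up again, without pressing the small start button. Then raise the tumbler's sprung cover (it has a bar handle in front) clearly past its balance point, ease it back and finish holding it still about ten degrees below that point, the cover still hanging on your fingers - do not let go - and leave the oil can and the two collets where they stand.

Things in the scene. Friction and masses are not known exactly. Their poses are not given: they have to be found in the camera images.
- tumbler: bench tumbler: grey sheet-steel case 170 x 160 x 101 mm, vent slots in its front, fixed to the bench, closed by a flat dark steel cover 6 mm thick that is hinged along the case's back and has a bar handle in front. Origin: centre of the underside; x axis from front to back, z up
- cover_handle (a point): centre of the cover's handle, a round steel bar 10 mm thick, 90 mm long, level and parallel to the case's front, 45 mm out from the cover's edge on an arm at each end; free all round between the arms. Shut: 111 mm above the bench. The bar can turn between gripping fingers. The point turns with the cover: y axis along the bar; when shut x points to the hinge, z up
- cover_hinge (a point): middle of the cover's hinge axis, behind the case, 105 mm above the bench; does not move with the cover. x axis level, from front to back of the case; y along the hinge; z up. The bar's centre is 223 mm from the axis (shut: 223 mm in front of it and 6 mm higher)
- cover (a joint): cover angle, rad: 0 shut, grows as it rises, stop at 1.40. Part of its weight (1.2 kg) is on a damped hinge spring. Balance point 0.95 (54 degrees; bar 185 mm above the hinge axis): below it the cover sinks shut by itself, above it it rises to the stop. Lift at the bar: 2.5 N when shut, 0.7 N at 0.78 (ten degrees below balance; bar 161 mm above the axis)
- control_box: grey control box 124 x 58 x 36 mm, fixed flat on the bench, with two black push buttons on top, 63 mm apart along its length: a wide one (stop) at the -x end and a small one (start) at the +x end. Origin: centre of the underside; x axis along its length, z up
- stop_button_top (a point): centre of the top face of the stop button, the wide black one, 32 mm across; 58 mm above the bench; pressed straight down
- stop_button (a joint): how far the stop button is pressed, m: 0 = up, 0.006 = fully down. A spring pushes it back; fully down takes 5 N
- start_button (a joint): how far the small start button (18 mm across) is pressed, m: 0 = up, 0.005 = fully down. Not to be pressed
- oil_can_mid (a point): red thumb oil can, 68 mm across and 118 mm high with its thin spout, standing on the bench; the point is its centre half-way up. To be left alone
- collet_big_mid (a point): wider steel collet, 26 mm across and 37 mm high, standing on the bench; the point is its centre half-way up. To be left alone
- collet_small_mid (a point): narrower steel collet, 19 mm across and 37 mm high, standing on the bench; the point is its centre half-way up. To be left alone

How it is judged:
By the outcome, as a careful person would: the job done as asked, in the order asked, and still so for the second after the job is handed in, while the arm keeps its last pose, push and grip.
It also fails if it takes over 51 s, if anything falls off the work surface, if the arm or the gripper's body presses on something with over 40 N, if the wrist force passes 120 N, or if a joint passes its speed limit or range.

ROBOT

A 7-joint arm with a two-finger parallel gripper is mounted at the origin on a cart in front of the work surface, level with it; the furniture and walls round the work are solid. World frame = base frame: x ahead of the robot, y to its left, z up, the work surface at z = 0. Lengths are in mm, angles in rad, forces in N, time in s.
With the tool pointing down it reaches from about 425 to 950 mm from the base axis. Payload 4.7 kg.
Tool frame: the origin (TCP) lies at the very end of the fingers, on their centre line; the grasp point (between the pads) lies 19 mm behind it; x points along the fingers, z is the direction in which the jaws open and shut, and the axes are right-handed (so a half turn about x gives the same grasp; the last joint's range is limited). The gripper opens to 85 mm and grips with 20 to 120 N. Pads are 22 mm wide; open, the fingers measure 114 mm over their backs; the gripper's body (76 mm by 85 mm) begins 54 mm behind the grasp point. The pads swing forward as they close: fully open they stand 13 mm farther back than shut.
Start: joints at [-1.297, 0.469, -0.049, 1.532, 0.024, 1.141, -0.082], TCP at [201.24, 644.322, 231.335] pointing down, gripper open.
Joint ranges: [-2.59, 2.59], [-0.33, 1.99], [-1.39, 1.29], [0.1, 2.45], [-1.04, 4.18], [0.21, 1.99], [-2.66, 2.66]. Speed limits (rad/s): [2.57, 2.57, 3.14, 3.14, 3.14, 3.14, 3.14].

INTERFACE

Orientations are given as a unit quaternion [w, x, y, z].
In Python, from workcell import env, fingers, grab_frame, camera_model gives the robot as it stands. Calls block until the motion is done:
- env.reach(position, orientation): joint-space move of the TCP to a pose.
- env.move_linear(position, speed=150, frame=None, force_limit=None): straight line of the TCP; frame=None keeps the orientation; speed is the mean speed in mm/s. With force_limit (N) it stops when the force on the tool has changed by that much, and returns True; else False.
- env.set_joints(angles): joint-space move.
- fingers.gripper_open() and fingers.close_gripper(force=None): open the fingers fully, or close them until they stop; force is the grip in N (None keeps the last).
- env.sleep(seconds).
- env.solve_ik(position, orientation): joint angles nearest the present ones, or None.
- env.read_state(): the state.
- grab_frame(name): name is "side" or "top" or "wrist"; returns the picture (420x560x3 uint8, red, green, blue); there is no depth.
- camera_model(name): a dict with "fx", "fy", "cx", "cy" (pixels), "R" (3x3) and "t" (3): a world point X has camera coordinates R X + t. Camera axes: x right, y down, z forward; pixel columns grow to the right and rows downward; lengths in mm; the calibration is good to about 2 mm. A picture is of the moment at which its call begins: read the wrist's pose just before it. camera_model takes no time and is no camera call; for the wrist camera it gives the pose at the moment of the call.
A pose or a line that the arm cannot do raises env.Unreachable and nothing moves.
- env.job_done(): hands the job in, once; it reports no verdict.
The state is a dict: "time_s": time; "joints": joint angles; "dq": joint speeds; "joint_torque": joint torques, N m; "tcp_pos": TCP position; "tcp_rot": TCP orientation; "contact_force": force on the tool from outside, world axes, zero at the start; "torque": the same for the moment, N m; "grip_width": finger opening in mm.
Only numpy, scipy, OpenCV 4.12 (cv2) and the standard library are available. Lean on these libraries where they do the work, as an engineer would, in place of code of your own. Each camera call takes 0.05 s, during which the arm holds its last target.

## Working session

There is one attempt and no reset: what is moved stays moved. The work goes in short steps, each a Python script; the robot and the scene stay as the last script left them, time stands still between calls to the robot, and variables do not carry over. Pictures are saved under pics/ and viewed, and the job is handed in when it is done.

```bash
ls; mkdir -p pics
python3 - <<'E'
from workcell import env, fingers, grab_frame, camera_model
import cv2
for n in("side","top","wrist"):
    m=camera_model(n); f=grab_frame(n); cv2.imwrite(f"pics/a_{n}.png",f[:,:,::-1])
    print(n,{k:(v.round(3).tolist() if hasattr(v,'round') and hasattr(v,'tolist') else v) for k,v in m.items()})
s=env.read_state();print(s)
E
```

```text
pics
side {'fx': 451.80991539051666, 'fy': 451.80991539051666, 'cx': 280.0320619618887, 'cy': 216.27150936562413, 'R': [[0.979, -0.203, 0.003], [-0.135, -0.661, -0.738], [0.152, 0.722, -0.675]], 't': [-485.638, 234.275, 755.598]}
top {'fx': 401.42017770047477, 'fy': 401.42017770047477, 'cx': 276.392569426157, 'cy': 206.26666774551484, 'R': [[0.026, -1.0, 0.017], [-0.996, -0.027, -0.08], [0.081, -0.015, -0.997]], 't': [154.338, 544.763, 924.583]}
wrist {'fx': 355.936467744517, 'fy': 355.936467744517, 'cx': 272.28758100453103, 'cy': 208.24736710443756, 'R': [[0.298, 0.955, -0.002], [0.905, -0.282, 0.319], [0.304, -0.097, -0.948]], 't': [-674.023, -41.945, 380.646]}
{'time_s': 0.15, 'joints': array([-1.29687642,  0.46927497, -0.04860115,  1.53343115,  0.02407319,
        1.1410309 , -0.08229317]), 'dq': array([-0.00118614, -0.00354794,  0.00064619, -0.00368865, -0.00084035,
        0.00083169,  0.00154295]), 'joint_torque': array([ 2.76601413e-04, -5.10766983e+01, -4.69661783e-02, -2.37978727e+01,
        1.06773790e-02,  5.43701492e-03, -1.07057215e-05]), 'tcp_pos': array([201.12889302, 643.85347708, 230.48492328]), 'tcp_rot': array([ 0.56925051, -0.41920478,  0.57012932,  0.41853766]), 'contact_force': array([-0.13633692, -0.66999687,  0.15118729]), 'torque': array([ 0.03228697,  0.01610753, -0.03794924]), 'grip_width': 85.29518982439085}
```

View pics/a_side.png

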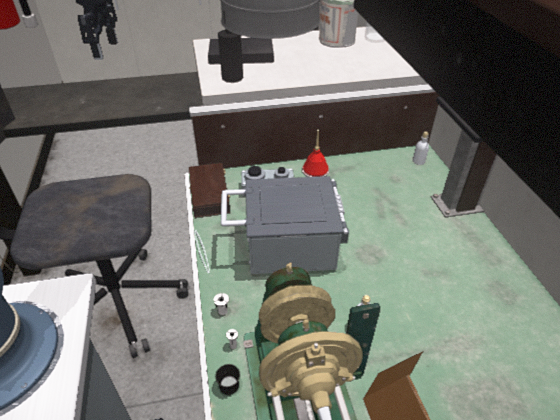

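View pics/a_top.png

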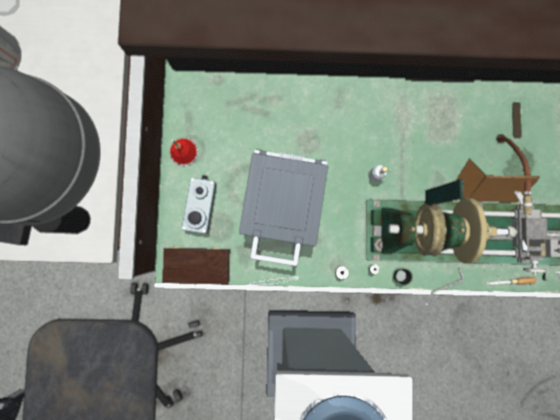

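View pics/a_wrist.png

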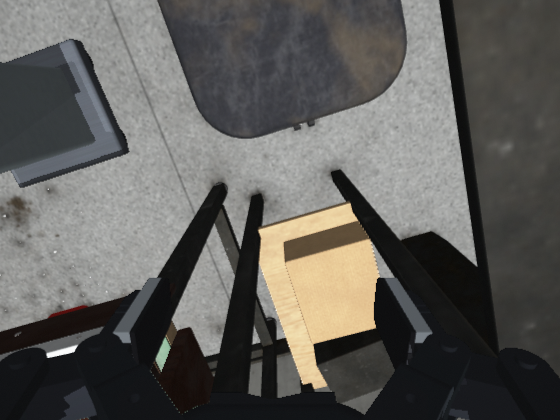

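The side view shows the tumbler (cover at about (290,205), handle at about (228,208)), the box behind it with buttons at (255,172) and (282,172), the red can at (317,160) and the collets at (222,305) and (232,338). In the top view the stop button is at about (195,217), start at (200,190), the bar at about (275,262), and the collets at (342,272) and (375,270). A dark shelf hangs over the back.

Next I'll enlarge these areas and cast rays.

```bash
cat > h.py <<'E'
import numpy as np, cv2
from workcell import env, fingers, grab_frame, camera_model
def ray(m,u,v):
    d=np.array([(u-m['cx'])/m['fx'],(v-m['cy'])/m['fy'],1.]); R=np.array(m['R']);t=np.array(m['t'])
    return -R.T@t, R.T@d
def onz(m,u,v,z):
    c,d=ray(m,u,v); return c+d*(z-c[2])/d[2]
def proj(m,X):
    p=np.array(m['R'])@np.array(X,float)+np.array(m['t']); return np.array([m['fx']*p[0]/p[2]+m['cx'],m['fy']*p[1]/p[2]+m['cy']])
def tri(m1,p1,m2,p2):
    c1,d1=ray(m1,*p1);c2,d2=ray(m2,*p2)
    A=np.stack([d1,-d2],1);s=np.linalg.lstsq(A,c2-c1,rcond=None)[0]
    a=c1+s[0]*d1;b=c2+s[1]*d2
    return (a+b)/2,np.linalg.norm(a-b)
E
python3 - <<'E'
from h import *
a=cv2.imread('pics/a_top.png');b=cv2.imread('pics/a_side.png')
cv2.imwrite('pics/b_top.png',cv2.resize(a[130:290,150:350],None,fx=4,fy=3.75,interpolation=cv2.INTER_CUBIC)) if 0 else cv2.imwrite('pics/b_top.png',cv2.resize(a[140:290,150:350],None,fx=4,fy=4,interpolation=cv2.INTER_CUBIC))
cv2.imwrite('pics/b_side.png',cv2.resize(b[135:285,190:390],None,fx=4,fy=4,interpolation=cv2.INTER_CUBIC))
E
```

```text
(no output)
```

View pics/b_top.png

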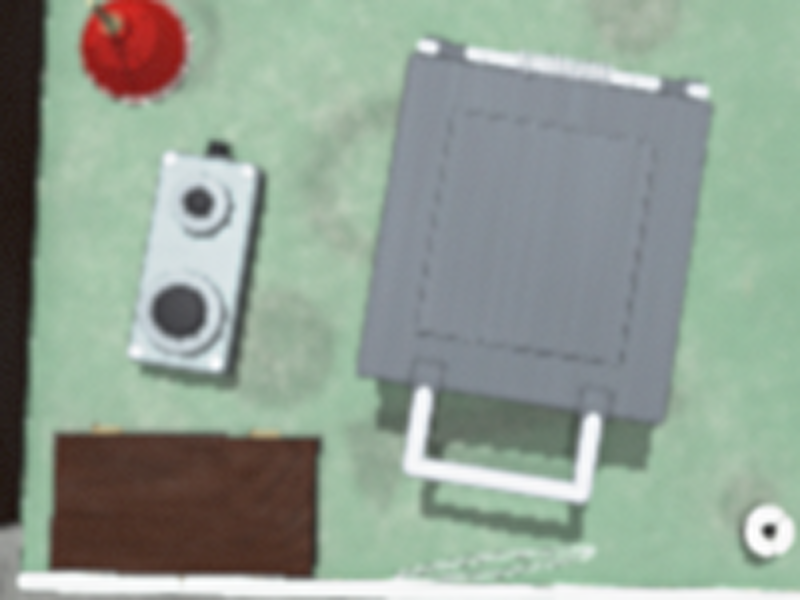

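View pics/b_side.png

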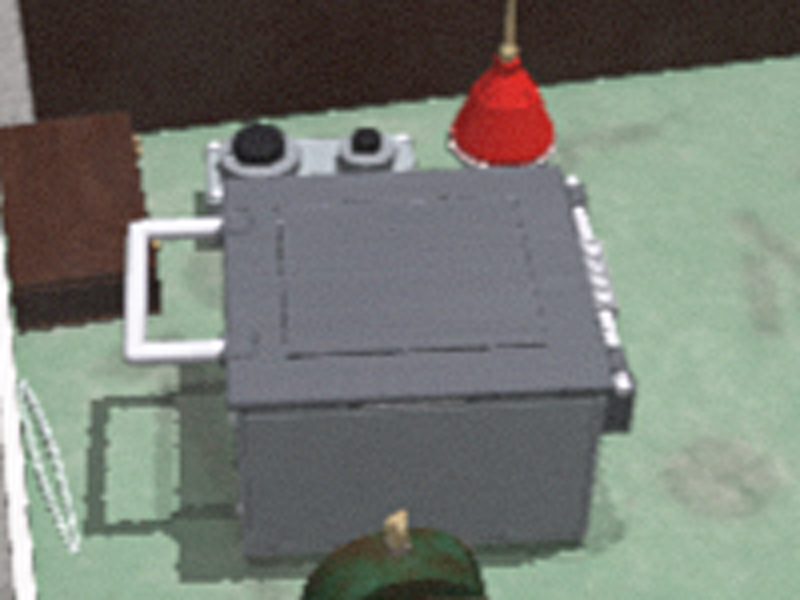

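The crops show the bar clearly: in the top crop its ends are at (412,466) and (585,493). The stop button is at (181,310), start at (199,202), and the hinge line runs from (428,46) to (700,91). In the side crop the stop button top is at (259,143) and the bar runs from (136,228) to (132,355). Now I'll measure.

Run:
```python
from h import *
a=cv2.imread('pics/a_top.png');b=cv2.imread('pics/a_side.png')
T=camera_model('top');S=camera_model('side')
def comp(img,x0,y0,x1,y1,f):
    c=img[y0:y1,x0:x1].astype(int); m=f(c).astype(np.uint8)
    n,l,st,ce=cv2.connectedComponentsWithStats(m)
    return [(ce[i]+[x0,y0],st[i,2:5].tolist()) for i in range(1,n) if st[i,4]>15]
dark=lambda c:c.max(2)<75
print('top buttons',comp(a,184,175,212,232,dark)); print('side buttons',comp(b,240,160,300,180,dark))
red=lambda c:(c[:,:,2]>140)&(c[:,:,1]<60)
print('can',comp(a,160,130,210,170,red),comp(b,290,140,345,180,red))
# bar
sh=lambda p:(p[0]/4+150-.375,p[1]/4+140-.375)
sd=lambda p:(p[0]/4+190-.375,p[1]/4+135-.375)
tb=[sh((412,466)),sh((585,493))];sb=[sd((136,228)),sd((132,355))]
for p,q in zip(tb,sb): print('bar end z111',onz(T,*p,111),onz(S,*q,111),tri(T,p,S,q))
for p in [(428,46),(700,91)]: print('hinge',onz(T,*sh(p),105))
for p in [(410,50),(712,97),(660,422),(360,375)]: print('cover corner',onz(T,*sh(p),107))
bt=[sh((181,310)),sh((199,202))];bs=[sd((259,140)),sd((366,138))]
for p,q in zip(bt,bs): print('btn',onz(T,*p,58),onz(S,*q,58),tri(T,p,S,q))
for p in [(770,530)]: print('collet',onz(T,*sh(p),37))
print('collet2',onz(T,375,269,37), 'can base',onz(S,317,174,0))
```

```text
top buttons [(array([192.67857143, 219.64285714]), [11, 8, 28])]
side buttons [(array([255.76579926, 165.18215613]), [47, 16, 269]), (array([280.91428571, 169.8       ]), [7, 6, 35])]
can [(array([183.57575758, 149.24579125]), [25, 21, 297])] [(array([316.19592875, 164.28498728]), [24, 25, 393])]
bar end z111 [426.55924895 217.38056018 111.        ] [425.66999369 218.3044045  111.        ] (array([426.1088679 , 217.39508661, 111.68004821]), np.float64(0.9637500756535333))
bar end z111 [414.72198305 125.96634165 111.        ] [413.45834801 126.41527679 111.        ] (array([414.09148161, 126.03566257, 111.26940406]), np.float64(1.2946956438112767))
hinge [652.24263855 215.86257568 105.        ]
hinge [631.87928299  67.95487226 105.        ]
cover corner [649.32779802 225.42694473 107.        ]
cover corner [628.39638113  61.67430394 107.        ]
cover corner [452.88664077  86.64290973 107.        ]
cover corner [473.65276524 246.57730566 107.        ]
btn [508.00237022 351.844436    58.        ] [507.50030298 349.70083651  58.        ] (array([507.96943073, 352.20912082,  56.12107313]), np.float64(0.2485719674846793))
btn [569.32431863 344.27470289  58.        ] [568.5971363 339.2868457  58.       ] (array([569.82591507, 345.05186063,  53.64476534]), np.float64(0.007479852285367069))
collet [392.02496888  14.59045793  37.        ]
collet2 [400.96556032 -60.94012248  37.        ] can base [668.69601909 378.24518862   0.        ]
```

Run:
```python
from h import *
T=camera_model('top');S=camera_model('side')
print('counter corner',tri(T,(122,279),S,(197,103)),tri(T,(133,279),S,(199,110)))
print('brown block',tri(T,(230,248),S,(222,164)),tri(T,(229,283),S,(226,207)))
print('bench front edge',onz(T,250,288,0),onz(T,160,288,0))
print('shelf edge',tri(T,(180,65),S,(475,160)),)
# dome
for z in (200,300,400): print('dome',z,onz(T,100,150,z),onz(T,75,225,z))
# orientation candidates
from scipy.spatial.transform import Rotation as Ro
yaw=-np.deg2rad(7.2)
def q(pitch,yaw,flip=1):
    # tool x dir: forward cos(p), down sin(p); jaw z in vertical plane
    ex=np.array([np.cos(pitch),0,-np.sin(pitch)]); ez=flip*np.array([np.sin(pitch),0,np.cos(pitch)]); ey=np.cross(ez,ex)
    M=Ro.from_euler('z',yaw).as_matrix()@np.stack([ex,ey,ez],1)
    r=Ro.from_matrix(M).as_quat(); return r[[3,0,1,2]],M
c=np.array([420.5,171.7,111]);h=np.array([641.5,143.2,105]);xt=np.array([np.cos(yaw),np.sin(yaw),0])
def bar(th): return h-xt*223*np.cos(th+.0269)+np.array([0,0,223*np.sin(th+.0269)])
print(bar(0))
for pd in (10,25,35,45,55,65,80):
  for fl in (1,-1):
    out=[]
    for back,th in((100,0),(0,0),(0,.4),(0,.78),(0,1.1)):
        Q,M=q(np.deg2rad(pd),yaw,fl); p=bar(th)+M[:,0]*(19-back)
        s=env.solve_ik(p,Q); out.append(None if s is None else np.round(s,2).tolist())
    print(pd,fl,out)
Q,M=q(np.pi/2,0); print(env.solve_ik([508,351.5,120],Q))
print(env.read_state()['time_s'])
```

```text
counter corner (array([389.16132906, 461.19721847, 182.26878422]), np.float64(18.04219225620453)) (array([390.13689339, 442.675112  , 174.66826997]), np.float64(20.622355969966346))
brown block (array([436.78293419, 262.599669  , 146.08880426]), np.float64(13.000995481669197)) (array([395.53532791, 266.37275563,  37.10098856]), np.float64(68.95567911235297))
bench front edge [346.64830384 225.78003872   0.        ] [341.63241551 437.49640048   0.        ]
shelf edge (array([9.78865270e+02, 3.72102887e+02, 5.84710490e-01]), np.float64(199.32153350419776))
dome 200 [624.75917899 511.53350994 200.        ] [480.32361011 549.52643935 200.        ]
dome 300 [603.72499172 468.44170538 300.        ] [478.23310579 501.45161008 300.        ]
dome 400 [582.69080446 425.34990081 400.        ] [476.14260147 453.3767808  400.        ]
[420.33846309 171.13919949 110.99797657]
10 1 [None, None, None, None, [0.13, 0.39, -1.0, 2.43, 2.15, 1.39, -2.55]]
10 -1 [None, None, None, None, None]
25 1 [None, None, None, [0.33, 0.37, -1.32, 2.45, 1.87, 1.24, -2.41], [-0.76, 0.08, 0.06, 2.38, 1.88, 0.77, -2.42
[... 1161 characters left out ...]
36, 1.41], [-0.65, 0.07, 0.01, 2.3, 0.61, 0.53, 1.89], [-0.6, 0.04, 0.05, 2.14, 0.44, 0.67, 2.16], [-0.53, 0.08, 0.06, 1.99, 0.35, 0.73, 2.32]]
80 1 [[-0.97, 0.05, 0.41, 2.22, 0.13, 0.74, -0.78], [-0.89, 0.26, 0.4, 2.29, 0.0, 0.47, -0.64], [-0.91, 0.13, 0.43, 2.17, 0.07, 0.71, -0.66], [-0.87, 0.12, 0.46, 2.01, 0.05, 0.88, -0.58], [-0.83, 0.18, 0.5, 1.85, -0.01, 0.98, -0.46]]
80 -1 [[-0.54, 0.07, -0.04, 2.2, 0.17, 0.75, 2.32], [-0.44, 0.26, -0.12, 2.27, 0.3, 0.5, 2.21], [-0.47, 0.14, -0.06, 2.15, 0.17, 0.72, 2.37], [-0.45, 0.12, -0.01, 1.99, 0.12, 0.89, 2.49], [-0.4, 0.17, 0.01, 1.83, 0.1, 0.99, 2.57]]
[-0.89157792  0.49892729  0.29678656  1.79816196 -0.18389036  0.87144389
 -0.51006919]
0.15
```

Measured so far:

| Item | Position (mm) | Check |
|---|---|---|
| Bar centre | (420.4, 171.5, 111) | two-view z 111.5, agrees |
| Hinge middle | (641.7, 143) | 223 mm from the bar, agrees |
| Tumbler yaw | about -7.2° | bar and cover edges agree |
| Stop button | (508, 351.5, 58) | 62 mm from start, agrees |

The left counter's corner is near (390, 450) and about 180 mm high. I'll retract, swing round it and press the button with closed fingers.

```bash
cat >> h.py <<'E'
from scipy.spatial.transform import Rotation as Ro
yaw=-np.deg2rad(7.2)
def q(pitch,yaw,flip=1):
    ex=np.array([np.cos(pitch),0,-np.sin(pitch)]); ez=flip*np.array([np.sin(pitch),0,np.cos(pitch)]); ey=np.cross(ez,ex)
    M=Ro.from_euler('z',yaw).as_matrix()@np.stack([ex,ey,ez],1)
    r=Ro.from_matrix(M).as_quat(); return r[[3,0,1,2]],M
def st(l=''):
    s=env.read_state(); print(l,round(s['time_s'],2),s['tcp_pos'].round(1),'F',s['contact_force'].round(1),'w',round(s['grip_width'],1)); return s
def snap(n,name):
    f=grab_frame(n); cv2.imwrite(f'pics/{name}.png',f[:,:,::-1]); return f
E
python3 - <<'E'
from h import *
env.move_linear([155,490,240],speed=200); st('retr')
Q,M=q(np.pi/2,yaw)
env.reach([410,300,190],Q); st('mid')
fingers.close_gripper(20)
env.move_linear([508,351.5,85],speed=150); st('above')
snap('wrist','c_wrist');snap('side','c_side');snap('top','c_top')
E
```

```text
retr 1.11 [155.3 491.  240.2] F [ 0.3 -0.2  0.3] w 85.5
mid 2.33 [409.3 301.6 190. ] F [-0.2  0.6 -0.1] w 85.2
above 4.27 [507.9 351.4  85.6] F [ 0.2  0.1 -0.1] w 0.2
```

View pics/c_wrist.png

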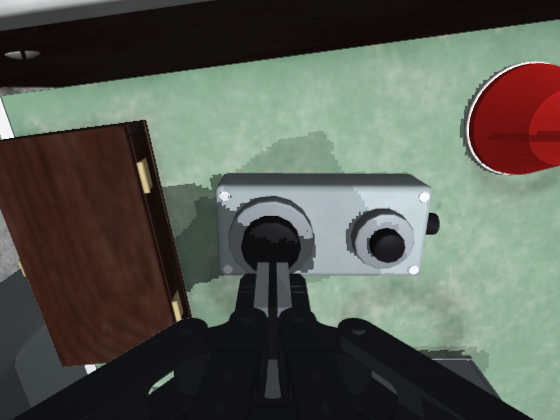

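View pics/c_side.png

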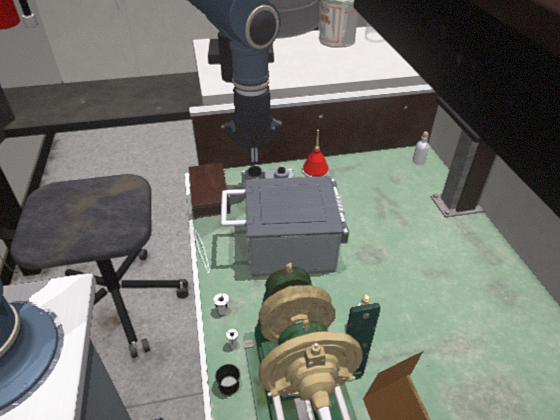

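View pics/c_top.png

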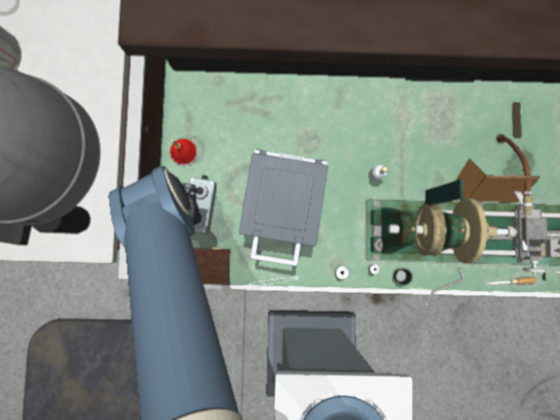

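The wrist view shows the closed tips at about (270,265), over the stop button at about (270,243). The side and top views show the arm clear of the cover and the can. I'll check the button ray, then press.

Run:
```python
from h import *
W=camera_model('wrist')
print('btn wrist',onz(W,270,243,58),onz(W,299,240,58),onz(W,242,245,58),'tcp px',proj(W,env.read_state()['tcp_pos']))
print('start',onz(W,388,245,53))
```

```text
btn wrist [507.69982239 357.3594161   58.        ] [522.88830875 357.16261021  58.        ] [493.02842601 358.05764953  58.        ] tcp px [271.65722945 279.81471416]
start [570.25470978 346.03421112  53.        ]
```

The wrist ray is consistent with the others: x is 508, the width is about 30 mm, and y is biased slightly because the fingers hide the lower half of the button. I'll press at (508, 353).

Run:
```python
from h import *
env.move_linear([508,353,63],speed=100); st('pre')
r=env.move_linear([508,353,46],speed=15,force_limit=15); s=st(f'pressed {r}')
snap('wrist','d_wrist')
r2=env.move_linear([508,353,85],speed=60); st('up')
snap('wrist','d2_wrist')
```

```text
pre 4.78 [507.5 352.7  62.4] F [ 0.1 -0.1 -0.3] w -0.0
pressed True 5.58 [508.2 353.1  52.1] F [-1.9 -0.4  5.2] w 0.1
up 6.33 [507.7 352.9  84.9] F [0.1 0.  1.1] w -0.2
```

View pics/d_wrist.png

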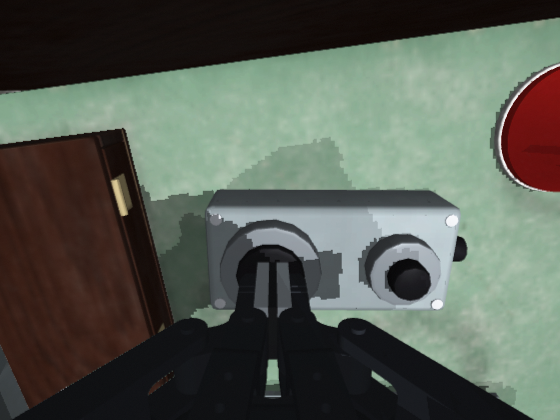

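View pics/d2_wrist.png

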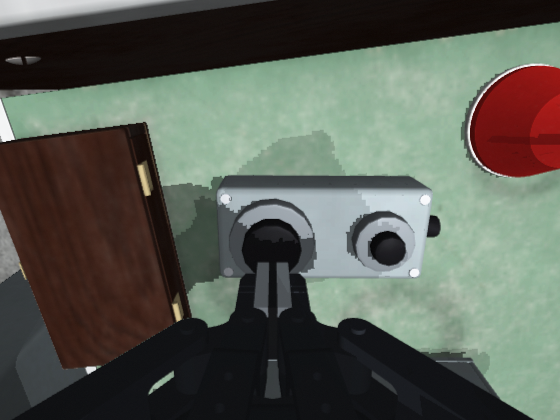

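The tip stopped at z 52.1, 6 mm down. The 15 N trip is well above the 5 N spring, so the button hit its end stop, and 5.2 N of spring force remained. In the second picture the button is up again and start, at (388,248), was never touched.

Next is the pre-grasp over the bar, with the tool pitched 72°.

```bash
cat >> h.py <<'E'
P=np.deg2rad(72)
hinge=np.array([641.7,143.3,105.]);xt=np.array([np.cos(yaw),np.sin(yaw),0])
def bar(th): return hinge-xt*223*np.cos(th+.0269)+np.array([0,0,223*np.sin(th+.0269)])
E
python3 - <<'E'
from h import *
Q,M=q(P,yaw)
env.move_linear([470,320,215],speed=250)
for b,th in((90,0),(0,0),(0,.5),(0,1.1)):
    s=env.solve_ik(bar(th)+M[:,0]*(19-b),Q); print(b,th,None if s is None else s.round(2))
env.reach(bar(0)+M[:,0]*(19-90),Q); fingers.gripper_open(); s=st('pre')
W=camera_model('wrist'); f=snap('wrist','e_wrist');snap('side','e_side')
print('expected bar px',proj(W,bar(0)),[proj(W,bar(0)+k*45*np.cross([0,0,1],xt)).round(1) for k in(-1,1)])
E
```

```text
90 0 [-1.07  0.01  0.41  2.32  0.38  0.62 -1.07]
0 0 [-1.04  0.24  0.49  2.37  0.27  0.33 -0.95]
0 0.5 [-0.99  0.07  0.46  2.21  0.27  0.64 -0.87]
0 1.1 [-0.87  0.12  0.48  1.93  0.14  0.84 -0.6 ]
pre 8.58 [398.8 174.  178.6] F [-0.1 -0.8  0. ] w 85.5
expected bar px [271.9892601  223.41982261] [array([272., 285.]), array([272. , 153.5])]
```

View pics/e_wrist.png

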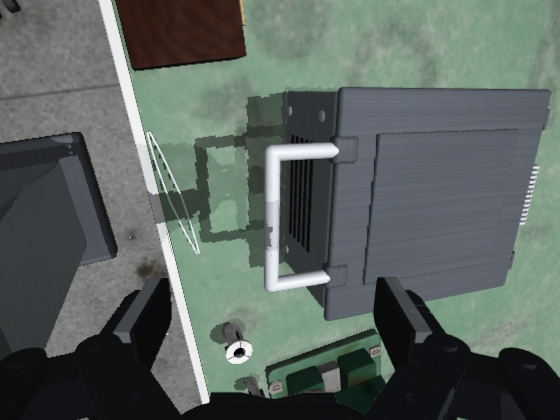

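View pics/e_side.png

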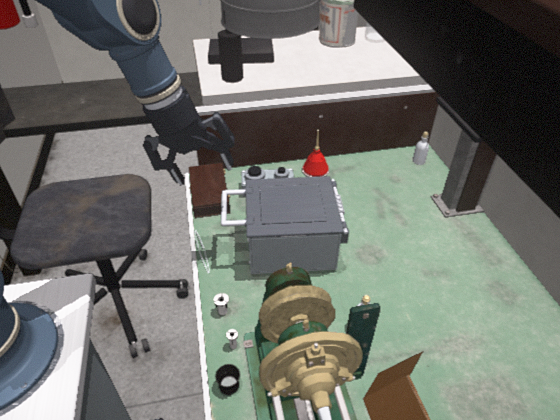

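The wrist view shows the bar at column 272, rows 150 to 288. I predicted column 272, rows 153 to 285, so they agree to under 2 mm. The collet at (238,350) is well clear. I'll descend along the tool axis and grip.

Run:
```python
from h import *
Q,M=q(P,yaw)
r=env.move_linear(bar(0)+M[:,0]*18,speed=60,force_limit=8); st(f'down {r}')
fingers.close_gripper(25); st('grip'); env.sleep(.1); st()
snap('wrist','f_wrist');snap('side','f_side');snap('top','f_top')
```

```text
down False 10.32 [426.1 170.7  94.2] F [-0.5  0.7 -0.6] w 85.6
grip 10.99 [425.4 170.5  93.6] F [-2.3  0.1  0.5] w 8.8
 11.09 [425.4 170.5  93.6] F [-3.1  0.9  1.1] w 9.3
```

View pics/f_wrist.png

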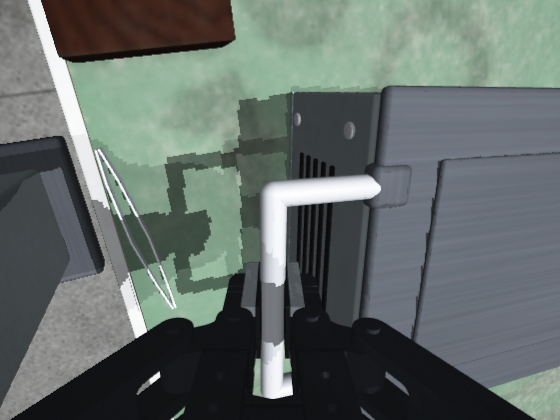

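View pics/f_side.png

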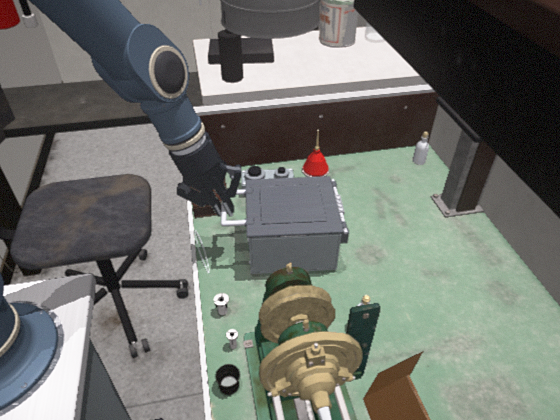

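The bar is gripped at a width of about 9.3 mm, with only 3 N on the wrist. Now I'll lift along the arc in small chords and watch the force.

Run:
```python
from h import *
Q,M=q(P,yaw)
for th in (.08,.16,.25,.35,.45,.55,.65):
    env.move_linear(bar(th)+M[:,0]*18,speed=70); s=st(th)
    if np.linalg.norm(s['contact_force'])>20: print('stop');break
snap('wrist','g_wrist');snap('side','g_side')
```

```text
0.08 11.65 [426.5 170.3 111.6] F [-4.   1.7 -2.5] w 8.7
0.16 12.06 [428.9 170.  129.2] F [-5.   3.1 -2.1] w 8.4
0.25 12.49 [433.2 169.4 148.6] F [-6.9  3.4 -1. ] w 8.7
0.35 12.96 [439.7 168.6 169.5] F [-8.6  2.9  1.1] w 9.0
0.45 13.43 [448.2 167.4 189.6] F [-11.7   2.9   3.2] w 9.2
0.55 13.89 [458.7 166.  208.9] F [-14.8   1.8   7.5] w 9.0
0.65 14.36 [472.  164.2 227.6] F [-16.9   0.9  10.2] w 8.9
```

View pics/g_side.png

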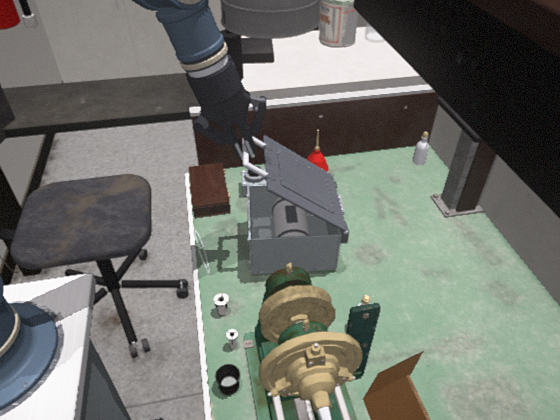

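View pics/g_wrist.png

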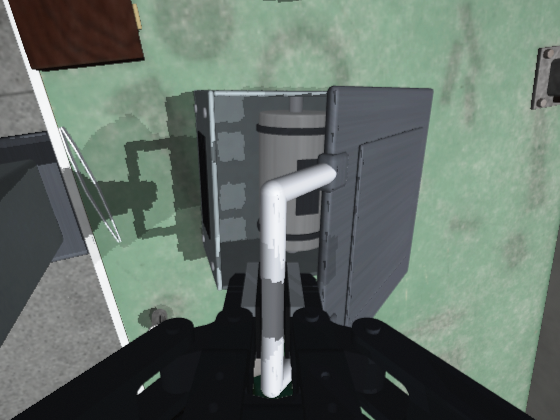

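The cover follows: the side view shows it open to about 37° with the bar in the fingers. The force on the tool points outward along the radius, about 19 N, so my arc is slightly too tight. I'll offset outward in small steps and read off the stiffness.

Run:
```python
from h import *
Q,M=q(P,yaw)
th=.65
rad=(bar(th)-hinge)/223; tan=np.cross(rad,[-np.sin(yaw),np.cos(yaw),0]); tan*=np.sign(tan[2])
for k in (0.7,1.4,2.1):
    env.move_linear(bar(th)+M[:,0]*18+rad*k,speed=20); env.sleep(.05); s=st(k); print('radial',s['contact_force']@rad,'tan',s['contact_force']@tan, 'off', (s['tcp_pos']-bar(th)-M[:,0]*18)@rad)
```

```text
0.7 14.76 [472.3 164.2 228. ] F [-12.7   0.5   8.2] w 8.9
radial 14.947075934066135 tan -1.5314753306543363 off 2.1591667134111123
1.4 15.06 [472.7 164.1 228.6] F [-8.   0.4  4.3] w 8.9
radial 8.955621851412424 tan -1.627227945600044 off 2.1930596648789766
2.1 15.36 [473.  164.1 228.9] F [-5.1 -0.3  1.1] w 8.9
radial 4.61517237294013 tan -2.283570001427274 off 2.2241395780023754
```

Stiffness is about 7 N/mm and the true radius offset about 2.5 mm, within calibration error. I'll continue past balance with force-corrected radius, then ease back.

Run:
```python
from h import *
Q,M=q(P,yaw)
k=2.5
def go(th,sp):
    global k
    rad=(bar(th)-hinge)/223
    env.move_linear(bar(th)+M[:,0]*18+rad*k,speed=sp); s=st(th); fr=s['contact_force']@rad
    b=s['tcp_pos']-M[:,0]*18-hinge; ang=np.arctan2(b[2],-b@xt)-.0269
    print('   rad',round(fr,1),'k',round(k,2),'angle est',round(ang,3),'R',round(np.hypot(b[2],b@xt),1))
    k+=np.clip(fr/9,-.6,.6)
    if abs(fr)>25: raise SystemExit
for th in (.72,.80,.88,.95,1.02,1.08,1.13): go(th,60)
env.sleep(.2);st('top')
snap('side','h_side');snap('wrist','h_wrist')
open('k.txt','w').write(str(k))
```

```text
0.72 15.78 [483.9 162.7 242.2] F [-5.1 -1.9  2.2] w 8.7
   rad 5.0 k 2.5 angle est 0.726 R 225.6
0.8 16.23 [496.1 161.1 255. ] F [-5.6 -3.   2.1] w 8.8
   rad 5.1 k 3.06 angle est 0.805 R 226.0
0.88 16.68 [509.1 159.3 266.6] F [-2.6 -4.2  1.5] w 9.0
   rad 2.5 k 3.62 angle est 0.882 R 226.4
0.95 17.09 [521.6 157.7 276.1] F [-2.2 -4.1  1.8] w 8.9
   rad 2.4 k 3.89 angle est 0.952 R 226.8
1.02 17.51 [534.8 156.  284.6] F [-1.5 -4.6  0.3] w 9.1
   rad 0.7 k 4.17 angle est 1.022 R 227.0
1.08 17.88 [546.6 154.5 291. ] F [-0.7 -4.7  0.8] w 8.8
   rad 0.8 k 4.25 angle est 1.081 R 227.0
1.13 18.23 [556.8 153.2 295.8] F [ 0.1 -5.2 -0.9] w 9.2
   rad -1.1 k 4.33 angle est 1.131 R 227.0
top 18.43 [556.6 153.3 295.7] F [ 0.9 -5.6 -0.5] w 8.6
```

View pics/h_side.png

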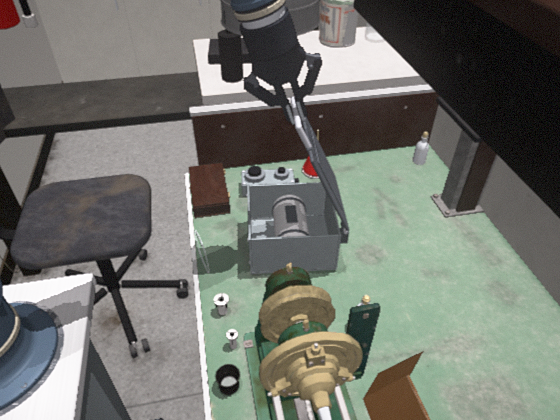

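View pics/h_wrist.png

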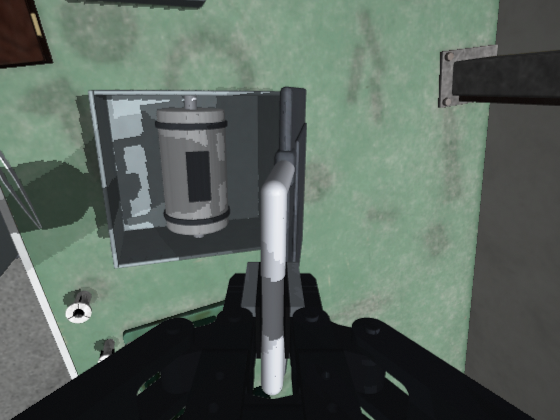

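The cover is about 10° past balance (estimate 1.13 rad) and still held. Residual force is about 5 N and the radius stays constant. In the side view the cover is steep, with the bar still between the pads. I'll ease it back slowly to 0.78.

Run:
```python
from h import *
Q,M=q(P,yaw)
k=4.2; ky=0
def go(th,sp):
    global k
    rad=(bar(th)-hinge)/223
    env.move_linear(bar(th)+M[:,0]*18+rad*k,speed=sp); s=st(th); fr=s['contact_force']@rad
    b=s['tcp_pos']-M[:,0]*18-hinge; ang=np.arctan2(b[2],-b@xt)-.0269
    print('   rad',round(fr,1),'k',round(k,2),'angle est',round(ang,3),'R',round(np.hypot(b[2],b@xt),1))
    k+=np.clip(fr/9,-.6,.6)
    if abs(fr)>25: raise SystemExit
for th in (1.06,1.0,.94,.88,.83,.78): go(th,35)
env.sleep(.5);s=st('hold');print(s['dq'].round(4))
for n in('side','top','wrist'): snap(n,'i_'+n)
T=camera_model('top');S=camera_model('side')
for k2 in(-45,0,45):
    X=bar(.78)+k2*np.array([-np.sin(yaw),np.cos(yaw),0]); print(X.round(1),proj(S,X).round(1),proj(T,X).round(1))
b=cv2.imread('pics/i_side.png');cv2.imwrite('pics/i2_side.png',cv2.resize(b[90:240,190:390],None,fx=4,fy=4,interpolation=cv2.INTER_CUBIC))
```

```text
1.06 19.13 [542.6 155.1 288.9] F [ 0.2 -4.4 -1. ] w 9.1
   rad -1.2 k 4.2 angle est 1.061 R 227.0
1.0 19.68 [531.1 156.7 282.4] F [-0.2 -5.8  0.5] w 8.9
   rad 0.1 k 4.06 angle est 1.003 R 227.0
0.94 20.22 [519.3 158.5 274.8] F [-0.2 -4.5  1.8] w 8.6
   rad 1.3 k 4.08 angle est 0.94 R 227.1
0.88 20.76 [508.4 160.  266.7] F [ 2.1 -4.2 -2.7] w 8.8
   rad -3.8 k 4.22 angle est 0.88 R 227.1
0.83 21.23 [499.8 161.3 259.4] F [-1.6 -4.7  1.4] w 9.0
   rad 1.7 k 3.8 angle est 0.83 R 227.0
0.78 21.71 [491.5 162.5 251.7] F [ 0.8 -5.1 -1.4] w 8.8
   rad -2.0 k 3.99 angle est 0.78 R 226.9
hold 22.21 [491.6 162.4 251.9] F [ 1.9 -4.  -2.8] w 9.3
[-0.0008  0.0006 -0.0011  0.0026  0.0011  0.0011  0.001 ]
[483. 118. 266.] [258.  151.6] [307.2 228.7]
[488.7 162.6 266. ] [256.9 136.6] [281.6 224.8]
[494.3 207.3 266. ] [255.9 122.8] [255.9 220.9]
```

View pics/i2_side.png

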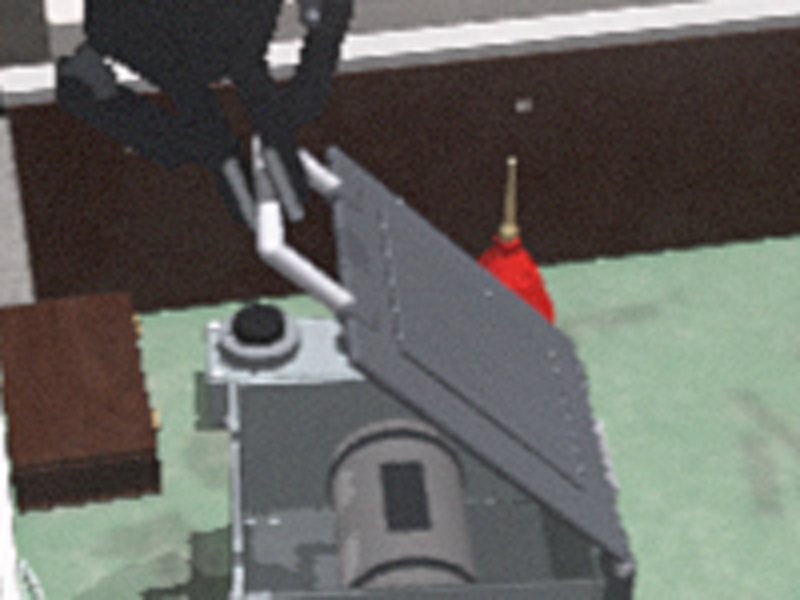

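View pics/i_top.png

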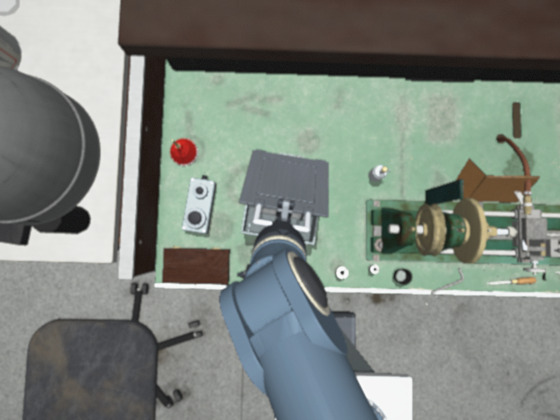

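View pics/i_wrist.png

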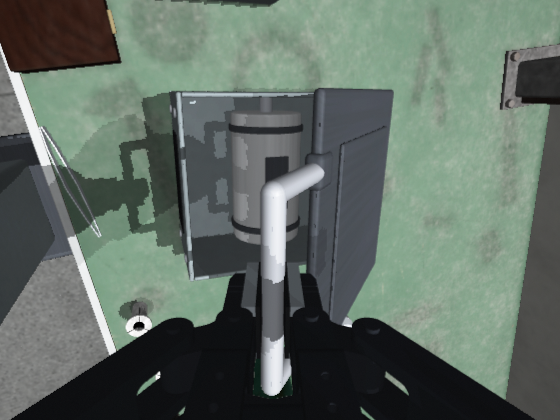

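In the side crop the bar's near corner is at (270,243), which is full-frame (257.1,150.4). My prediction for 0.78 rad was (258.0,151.6). Now a quick angle fit from the pixel, plus a check that the can, collets and buttons haven't moved.

Run:
```python
from h import *
S=camera_model('side');yt=np.array([-np.sin(yaw),np.cos(yaw),0])
# ray of bar's end intersected with the end's vertical plane (from the shut measurement), then angle
for off in(-45,-42):
    c,d=ray(S,257.1,150.4); p0=hinge+off*yt; X=c+d*((p0-c)@yt)/(d@yt); b=X-hinge
    print(X.round(1),'R',np.hypot(b@xt,b[2]).round(1),'angle',round(np.arctan2(b[2],-b@xt)-.0269,3))
for n,r in(('top',(160,130,210,170)),('top',(330,255,390,285)),('side',(205,285,245,350)),('top',(184,175,214,235))):
    A=cv2.imread(f'pics/a_{n}.png').astype(int);B=cv2.imread(f'pics/i_{n}.png').astype(int)
    x0,y0,x1,y1=r; print(n,r,'mean diff',np.abs(A-B)[y0:y1,x0:x1].mean().round(2))
s=st('hold');print(np.abs(s['dq']).max())
```

```text
[481.6 118.2 268.5] R 225.8 angle 0.783
[482.  121.1 266.5] R 224.3 angle 0.777
top (160, 130, 210, 170) mean diff 1.19
top (330, 255, 390, 285) mean diff 1.13
side (205, 285, 245, 350) mean diff 2.74
top (184, 175, 214, 235) mean diff 1.08
hold 22.36 [491.6 162.4 251.9] F [ 1.5 -2.2 -2.9] w 9.2
0.0027901617984137277
```

The camera angle (0.78) agrees with the arm angle (0.78). The can, collets and control box look unchanged in the top view, and the arm is still. I'm handing the job in.

Run:
```python
from h import *
env.job_done(); st('done')
```

```text
the job is handed in; nothing more can be done
the job is handed in; nothing more can be done
```

The tumbler is switched off, and the cover is held open about ten degrees below its balance point, with the bar still gripped in the fingers. I handed the job in at about 22 s of the 51 s allowed.

- **Stop button:** With the cover shut, I pressed it down about 6 mm to its end stop (the 15 N force limit tripped). I then released it and saw it come back up. The fingers never touched the start button.
- **Cover:** I gripped the bar, raised the cover to about 1.13 rad (balance is 0.95) and eased it back to 0.78 rad. In the last check the arm reading gave 0.78 rad and the side camera 0.777–0.783 rad. The arm was still, the grip width was about 9 mm and the force on the wrist was under 5 N.
- **Left alone:** The oil can, both collets and the control box look the same in the top view before and after.

**Disagreements:**
- My first arc for the lift was about 2–4 mm too tight, from a small error in the hinge position or the bar sliding slightly in the pads. That put about 20 N along the cover, which I corrected during the lift.
- A sideways force of up to about 5 N on the bar remained during the lift; it was about 2 N at the last reading.
- In the side view the patch around the collets differed a little more from the first picture than in the top view (2.7 against 1.1 grey levels). I did not look into why; the collets looked unmoved in the pictures.

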